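Square a valve body into the inspection fixture, port to the red mark

TASK

Put the aluminium valve body on the green inspection plate for checking: turn it about its upright axis so that its blue port cap points at the red mark, and push its square flange fully home into the fence corner, square and flush against both steel fences. Keep the valve body upright, let go of it, and leave the other turned parts where they are.

Things in the scene. Friction and masses are not known exactly. Their poses are not given: they have to be found in the camera images.
- valve: Loose aluminium valve body with a square flange 64 x 64 x 12 mm at the foot, on it a round boss, diameter 40 mm, from 12 to 80 mm above the underside. A blue port cap (diameter 16 mm, 25 to 41 mm above the underside) sticks out of the boss's side to 38 mm from the axis. Origin: centre of the underside; z up, x the way the cap points; x, y square to the flange's sides. 0.25 to 0.5 kg.
- port (a point): Centre of the outer end face of the blue port cap: 38 mm along the valve body's x axis, 33 mm above its underside.
- fixture: Fixed green plate 180 x 180 x 10 mm with two steel fences, 16 mm wide, 20 mm high over the plate (30 mm over the bench), along its +x and +y sides, meeting in a right-angled corner. Their inner faces are x = 74 mm and y = 74 mm in this frame. Origin: centre of the plate's underside; z up.
- nest (a point): Point on the plate's top face where the centre of the valve body's underside lies when its flange is flush against both fences: 42 mm along x and 42 mm along y of the fixture, 10 mm above the bench; axes are the fixture's.
- red_mark: Red round mark, 15 mm in diameter, 2 mm high, fixed on top of one of the two fences (either one), on the line through the nest square to that fence, 40 mm from the nest. Origin: centre of its underside, 30 mm above the bench.
- black_mark: Black round mark, the same size, on the other fence: for the mirror-image part, unused here. Origin: centre of its underside.
- bush: Bystander: loose steel bush (ring), 48 mm outside diameter, 24 mm high. Origin: centre of its underside.
- plunger: Bystander: loose upright steel plunger, 40 mm diameter, narrowing to 28 mm, 125 mm high. Origin: centre of its underside.
- cone: Bystander: loose dark steel cone on a round foot, 52 mm diameter at the foot, 46 mm high. Origin: centre of its underside.
Things that resemble listed ones, but are neither listed nor needed, are in the scene too. What is meant by the valve is not orange, purple or turquoise, and is the smaller of those in its own colour.

How it is judged:
At the end, for the whole second after the job is handed in: The valve body stands upright on the green plate (within 2 mm in height, tilt under 2.3 degrees), its flange within 2 mm of flush against both fences and square to them within 2.3 degrees, the end of its blue port cap within 8 mm (seen from above) of the red mark's centre, at rest (x of valve in the frame of nest between -0.002 and 0.002 m and y of valve in the frame of nest between -0.002 and 0.002 m and z of valve in the frame of nest between -0.002 and 0.002 m and angle between valve's own z axis and vertical below 0.04 rad and (angle between the x axis of valve and the x axis of fixture, either way round below 0.04 rad or angle between the x axis of valve and the y axis of fixture, either way round below 0.04 rad) and horizontal distance between port and red_mark below 0.008 m and linear speed of valve below 0.01 m/s); the robot touches nothing.
It fails at once if the valve body is tipped more than about 30 degrees (angle between valve's own z axis and vertical above 0.5 rad).
It fails at once if a bystander part is moved more than 20 mm (distance of any of bush, plunger, cone from where it was at the start of the episode above 0.02 m).
It also fails if it takes over 40 s, if anything falls off the work surface, if the arm or the gripper's body presses on something with over 40 N, if the wrist force passes 120 N, or if a joint passes its speed limit or range.

ROBOT

A 6-joint arm with a two-finger parallel gripper is mounted at the origin on the work surface. World frame = base frame: x ahead of the robot, y to its left, z up, the work surface at z = 0. Lengths are in m, angles in rad, forces in N, time in s.
With the tool pointing down it reaches from about 0.325 to 0.85 m from the base axis. Payload 15.5 kg.
Tool frame: the origin (TCP) lies midway between the tips of the shut fingers; the grasp point (between the pads) lies r.grip_point_offset behind it (r.grip_point_offset is the distance from the TCP to the grasp point, in m); z points along the fingers, y is the line along which they close (so a half turn about z gives the same grasp; the last joint's range is limited). The gripper opens to 91 mm and grips with 3 to 60 N. Pads are 32 mm wide; open, the fingers measure 118 mm over their backs; the gripper's body (76 mm by 178 mm) begins 60 mm behind the grasp point.
Start: joints at [1.137, 0.494, 1.345, -0, 1.302, -0.096], TCP at [0.208, 0.589, 0.214] pointing down, gripper open.
Joint ranges: [-2.91, 2.91], [-0.82, 2.16], [0.22, 2.67], [-1.22, 4.37], [0.12, 2.79], [-3.08, 3.08]. Speed limits (rad/s): [1.89, 1.89, 2.57, 3.01, 3.01, 3.01].

INTERFACE

Orientations are given as a unit quaternion [w, x, y, z].
In Python, from bench import r, optics, nets gives the robot as it stands.
- The arm moves only by the tool play_rows, never from a script. Its argument "series" is one flat list of numbers, 5 for each row, row after row: the shift along the tool's x, y, z in mm, then the turn about the tool's z in rad, then the opening, from 0 (shut) to 1 (fully open). In form: [tx, ty, tz, spin, hand, tx, ty, tz, spin, hand, ...]. A call has 1 to 10 rows; each row shifts and turns the commanded pose from where the row before left it, along the tool's axes as they then stand; what a row does not reach is not made up. A row lasts 1/12 s, in which the tool goes at most 41.7 mm and 7.16 degrees, less where a joint would pass 70% of its speed; a pose out of reach is approached as far as the arm can. A call with a gripper value outside its range is refused whole. The fingers move at their own pace and stop on an object; "force" is the grip in N (left out, the last holds). Time passes only in rows, so rows that do not move let the fingers close. It gives the time, the measured TCP pose, the force, the opening and the grip force at its end, in the units of the state.
- r.state(): the state, without advancing time (a new reading comes with each control period).
- optics.read_camera(name): name is "side" or "top" or "wrist"; returns (picture, depth): 420x560x3 uint8, blue, green, red; 420x560 float32, m along the optical axis (not along the pixel's ray), 0 where there is no reading.
- optics.camera_info(name): a dict with "vfov" (degrees; the focal length in pixels is half the picture's height over the tangent of half this angle, whatever the lens; pixels are square), "cx", "cy" (the principal point, pixels), "k1" (the pictures are not rectified: a ray, as slopes to the right and down, at radius r is drawn at 1 + k1 r^2 times it, then the intrinsics apply), "extrinsics" (4x4, takes a point from camera to world coordinates). Camera axes: x right, y up, looking along -z (the intrinsics and any distortion apply to the point x, -y, -z); pixel columns grow to the right and rows downward; lengths in m; the calibration is good to about 2 mm. A picture is of the moment at which its call begins: read the wrist's pose just before it. camera_info takes no time and is no camera call; for the wrist camera it gives the pose at the moment of the call.
- r.hand_in(): hands the job in; it is judged then, once.
Trained networks look in the newest picture that a camera, given by its name, has taken for a name from the list of things; names that differ only in an ending like _2 or _b are one class to them, and where a whole thing is asked for, a point or a joint stands for the part that bears it (a point fixed in the world has none). Each returns a list of dicts, best first, with "p" (0 to 1); they miss things now and then, are a little off and sometimes report something else, mostly with a low value. They report only what shows in the picture. A call takes as long as a camera call. They do not tell look-alikes from the thing itself.
- nets.regions_of(thing, camera): "region" (420x560 bool, what is visible of it) and "rect" ([left, top, right, bottom] in pixels, round what is visible of it).
The state is a dict: "t": time; "joint_pos": joint angles; "joint_velocities": joint speeds; "tau": joint torques, N m; "tool_pos": TCP position; "orientation": TCP orientation; "wrist_force": force on the tool from outside, world axes, zero at the start; "moment": the same for the moment, N m; "finger_gap": opening from 0.0 (shut) to 1.0 (fully open); "gripper_force": force on a finger pad.
Only numpy, scipy, OpenCV 4.12 (cv2) and the standard library are available. Lean on these libraries where they do the work, as an engineer would, in place of code of your own. Each camera call takes 0.05 s, during which the arm holds its last target. There are 200 camera calls.

## Working session

There is one attempt and no reset: what is moved stays moved. The work goes in short steps, Python scripts to look and compute and a tool call to move; the robot and the scene stay as the last step left them, time stands still between calls to the robot, and variables do not carry over. Pictures are saved under pics/ and viewed, at most 10 in all, crops included, and the job is handed in when it is done.

Besides the shell and the picture viewer there is one more tool, called as a command line: name --argument value ..., lists and objects as JSON in quotes. play_rows: Moves the arm, as the interface text tells. Its arguments: {"type":"object","properties":{"series":{"type":"array"},"force":{"type":"number"}},"required":["series"]}

```bash
mkdir -p pics; cat > h.py <<'E'
import numpy as np, cv2
from bench import r, optics, nets
def cam(n):
    i=optics.camera_info(n); f=210/np.tan(np.radians(i["vfov"])/2)
    K=np.array([[f,0,i["cx"]],[0,f,i["cy"]],[0,0,1]]); return K,np.array([i["k1"],0,0,0.]),np.array(i["extrinsics"])
def rays(n,px):
    K,d,E=cam(n); s=cv2.undistortPoints(np.float64(px).reshape(-1,1,2),K,d).reshape(-1,2)
    return s,E
def atdepth(n,px,dep):
    s,E=rays(n,px); p=np.c_[s[:,0],-s[:,1],-np.ones(len(s))]*np.asarray(dep).reshape(-1,1)
    return p@E[:3,:3].T+E[:3,3]
def atz(n,px,z):
    s,E=rays(n,px); v=np.c_[s[:,0],-s[:,1],-np.ones(len(s))]@E[:3,:3].T
    return E[:3,3]+v*((z-E[2,3])/v[:,2])[:,None]
def cloud(n,dep):
    v,u=np.mgrid[0:420,0:560]; 
    return atdepth(n,np.c_[u.ravel(),v.ravel()],dep.ravel()).reshape(420,560,3)
def proj(n,P):
    K,d,E=cam(n); c=(np.atleast_2d(P)-E[:3,3])@E[:3,:3]
    c=c*[1,-1,-1]; return cv2.projectPoints(c,np.zeros(3),np.zeros(3),K,d)[0].reshape(-1,2)
E
python3 - <<'E'
from h import *
print(r.state()["tool_pos"],r.grip_point_offset,r.state()["orientation"])
for n in ["top","side"]:
    im,d=optics.read_camera(n); cv2.imwrite(f"pics/{n}0.png",im); np.savez(f"{n}0.npz",im=im,d=d)
    C=cloud(n,d); print(n,cam(n)[2][:3].round(3).tolist())
    for t in ["valve","fixture","red_mark","black_mark","bush","plunger","cone"]:
        for q in nets.regions_of(t,n)[:4]:
            m=q["region"]&(d>0); 
            print(t,round(q["p"],2),q["rect"],C[m].mean(0).round(3) if m.any() else None, np.percentile(C[m][:,2],98).round(3) if m.any() else None)
E
```

```text
[0.20758252 0.58914284 0.21335045] 0.0188 [-1.47165249e-04  1.68598854e-01  9.85684576e-01 -5.67123555e-04]
top [[0.205, 0.957, -0.206, 0.404], [-0.979, 0.202, -0.038, -0.042], [0.005, 0.209, 0.978, 0.856]]
valve 0.9 [342.1, 167.2, 384.5, 206.9] [ 0.648 -0.157  0.042] 0.082
valve 0.86 [351.6, 249.3, 392.5, 295.2] [ 0.485 -0.201  0.041] 0.082
valve 0.86 [415.3, 243.5, 483.6, 304.0] [ 0.515 -0.345  0.057] 0.113
valve 0.75 [374.9, 321.7, 435.1, 379.9] [ 0.358 -0.283  0.059] 0.112
fixture 0.56 [166.5, 171.2, 261.3, 261.9] [0.539 0.124 0.014] 0.032
fixture 0.53 [166.3, 107.6, 193.2, 132.9] [0.716 0.241 0.021] 0.045
bush 0.68 [410.6, 152.8, 434.7, 179.2] [ 0.725 -0.277  0.018] 0.027
plunger 0.68 [411.5, 154.4, 434.9, 179.0] [ 0.726 -0.277  0.016] 0.027
plunger 0.66 [337.7, 97.1, 365.0, 129.2] [ 0.787 -0.106  0.062] 0.122
cone 0.97 [166.9, 108.8, 193.8, 132.2] [0.717 0.241 0.022] 0.045
side [[-0.794, 0.458, -0.401, 0.223], [-0.608, -0.577, 0.546, 0.46], [0.019, 0.677, 0.736, 0.711]]
valve 0.89 [342.7, 166.8, 375.8, 209.4] [ 0.484 -0.195  0.039] 0.082
valve 0.89 [381.3, 210.1, 415.5, 254.7] [ 0.355 -0.133  0.039] 0.082
valve 0.88 [272.7, 146.9, 310.5, 187.7] [ 0.648 -0.148  0.04 ] 0.082
valve 0.8 [360.8, 119.6, 403.1, 170.6] [ 0.513 -0.342  0.053] 0.113
fixture 0.69 [188.3, 228.5, 308.5, 339.5] [0.535 0.132 0.015] 0.032
red_mark 0.58 [203.6, 268.0, 206.2, 274.0] [0.61  0.181 0.033] 0.035
bush 0.69 [289.4, 129.6, 308.0, 149.0] [ 0.724 -0.275  0.017] 0.027
plunger 0.82 [227.0, 125.8, 239.8, 169.7] [ 0.785 -0.099  0.062] 0.123
cone 0.79 [129.0, 260.4, 156.8, 284.7] [0.711 0.255 0.022] 0.046
```

```bash
python3 - <<'E'
import cv2,numpy as np
a=cv2.imread("pics/top0.png");b=cv2.imread("pics/side0.png")
x=cv2.resize(a[90:390,140:500],None,fx=2.2,fy=2.0);cv2.imwrite("pics/t1.png",cv2.resize(a[90:390,140:500],(720,600),interpolation=cv2.INTER_CUBIC))
cv2.imwrite("pics/s1.png",cv2.resize(b[100:350,120:440],(768,600),interpolation=cv2.INTER_CUBIC))
E
```

```text
(no output)
```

View pics/t1.png

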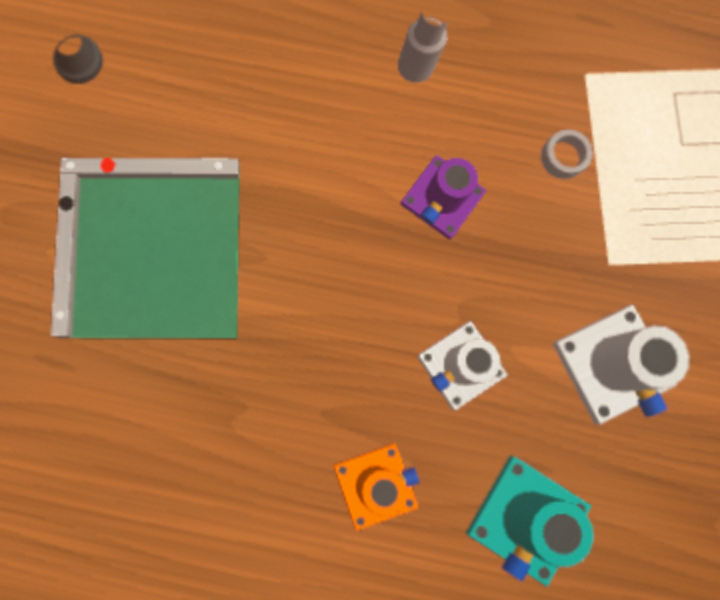

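View pics/s1.png

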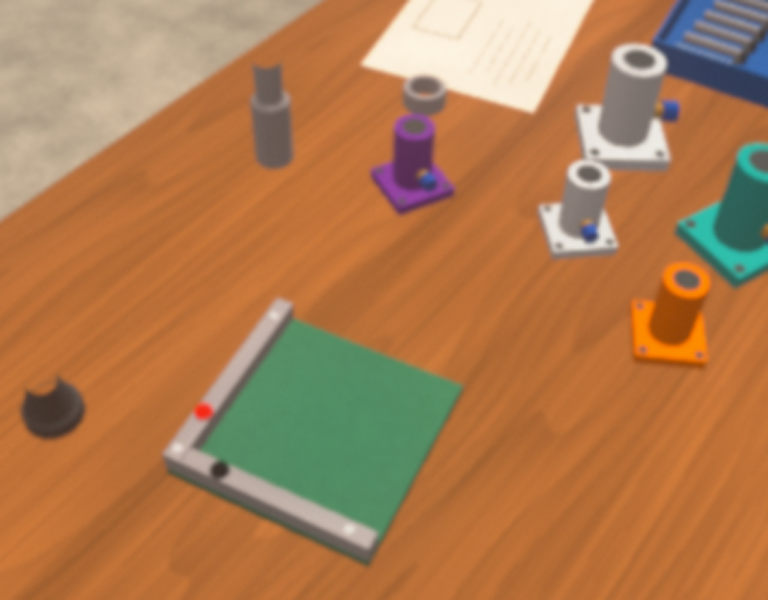

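The candidates in the top picture are:
- small white, about (371,272)
- large white, about (460,270)
- orange, about (330,335)
- purple, about (363,187)
- turquoise, about (405,350)

The small white one fits, as it is the smaller of the two in aluminium/white. The red mark is on the far (+x) fence at about (194,172), and the corner is at upper left. I'll confirm this in a crop and measure.

```bash
cat > m.py <<'E'
from h import *
def valve(n,im,d,approx,z0=0.0):
    C=cloud(n,d); near=(d>0)&(np.hypot(C[...,0]-approx[0],C[...,1]-approx[1])<0.06)
    hsv=cv2.cvtColor(im,cv2.COLOR_BGR2HSV); out={}
    gray=(hsv[...,1]<70)
    top=near&gray&(C[...,2]>z0+.074)
    out["boss"]=cv2.minEnclosingCircle(np.float32(C[top][:,:2]*1000)) if top.sum()>5 else None
    fl=near&gray&(C[...,2]<z0+.017)&(C[...,2]>z0+.005)
    out["flange"]=cv2.minAreaRect(np.float32(C[fl][:,:2]*1000)) if fl.sum()>5 else None
    bl=near&(hsv[...,0]>100)&(hsv[...,0]<130)&(hsv[...,1]>120)
    out["cap"]=C[bl].mean(0).round(4) if bl.any() else None
    out["z"]=(np.median(C[top][:,2]).round(4),np.median(C[fl][:,2]).round(4))
    return out
def fixture(n,im,d,approx=(0.54,0.125)):
    C=cloud(n,d); near=(d>0)&(np.hypot(C[...,0]-approx[0],C[...,1]-approx[1])<0.16)
    hsv=cv2.cvtColor(im,cv2.COLOR_BGR2HSV)
    g=near&(hsv[...,0]>50)&(hsv[...,0]<90)&(hsv[...,1]>80)&(C[...,2]<.02)
    fe=near&(C[...,2]>.024)&(C[...,2]<.037)
    h=hsv; red=near&((h[...,0]<6)|(h[...,0]>174))&(h[...,1]>180)&(C[...,2]>.024)
    blk=near&fe&(h[...,2]<60)
    return {"plate":cv2.minAreaRect(np.float32(C[g][:,:2]*1000)),"fence":cv2.minAreaRect(np.float32(C[fe][:,:2]*1000)),"red":C[red].mean(0).round(4),"black":C[blk].mean(0).round(4),"zs":(np.median(C[g][:,2]),np.median(C[fe][:,2]))}
E
python3 - <<'E'
from m import *
for n in ["top","side"]:
    z=np.load(f"{n}0.npz"); print(n,valve(n,z["im"],z["d"],(.485,-.195))); print(fixture(n,z["im"],z["d"]))
im=np.load("top0.npz")["im"]; cv2.imwrite("pics/v.png",cv2.resize(im[225:320,335:495],(800,475),interpolation=cv2.INTER_CUBIC))
E
```

```text
top {'boss': ((488.5065612792969, -207.40701293945312), 19.789268493652344), 'flange': ((488.98187255859375, -207.44244384765625), (63.53812789916992, 64.25685119628906), 44.214576721191406), 'cap': array([ 0.4664, -0.1841,  0.0402]), 'z': (np.float64(0.0802), np.float64(0.0121))}
{'plate': ((533.5621948242188, 113.97110748291016), (163.26031494140625, 163.03720092773438), 11.85858154296875), 'fence': ((539.7175903320312, 124.40750885009766), (179.13394165039062, 180.37510681152344), 11.986800193786621), 'red': array([0.6112, 0.1813, 0.0324]), 'black': array([0.5639, 0.2125, 0.0321]), 'zs': (np.float64(0.01034198537126696), np.float64(0.030394224056923602))}
side {'boss': ((489.2422180175781, -206.59237670898438), 21.069995880126953), 'flange': ((488.35662841796875, -206.7838134765625), (65.39009094238281, 65.96629333496094), 43.182159423828125), 'cap': array([ 0.466 , -0.1826,  0.04  ]), 'z': (np.float64(0.0809), np.float64(0.0124))}
{'plate': ((533.631591796875, 109.6994400024414), (163.4722442626953, 152.9166259765625), 12.307902336120605), 'fence': ((538.9395751953125, 123.09970092773438), (182.0666046142578, 182.98410034179688), 11.958383560180664), 'red': array([0.6105, 0.1816, 0.0332]), 'black': array([0.5625, 0.2126, 0.0331]), 'zs': (np.float64(0.010912855541162503), np.float64(0.030788786531302237))}
```

View pics/v.png

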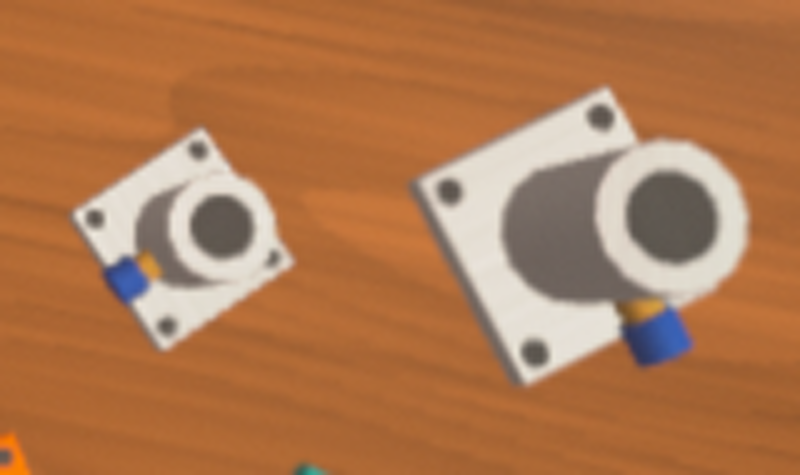

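The crop shows two white bodies: the small one at left, crop (185,240), with its cap at lower-left (128,280), and a clearly larger one at right. The small one is the valve, at (0.489, -0.207) with its cap at 133.5°. The fixture is at about 12° and the nest at (0.572, 0.1735), which agrees with both marks. Next I'll move above the valve: spin first, then shift.

play_rows --series '[0, 0, 0, 0.118, 1, 0, 0, 0, 0.118, 1, 0, 0, 0, 0.118, 1, 0, 0, 0, 0.118, 1, -32, -14.3, 0, 0, 1, -32, -14.3, 0, 0, 1, -32, -14.3, 0, 0, 1, -32, -14.3, 0, 0, 1, -32, -14.3, 0, 0, 1, -32, -14.3, 0, 0, 1]'

```text
t: 1.63
tool_pos: [0.278, 0.3897, 0.214]
orientation: [0.0, 0.394, 0.919, 0.0]
wrist_force: [0.7, -0.0, 0.5]
finger_gap: 1.003
gripper_force: 0.0
```

play_rows --series '[-32, -14.3, 0, 0, 1, -32, -14.3, 0, 0, 1, -32, -14.3, 0, 0, 1, -32, -14.3, 0, 0, 1, -32, -14.3, 0, 0, 1, -32, -14.3, 0, 0, 1, -32, -14.3, 0, 0, 1, -32, -14.3, 0, 0, 1, -32, -14.3, 0, 0, 1, -32, -14.3, 0, 0, 1]'

```text
t: 2.47
tool_pos: [0.3949, 0.059, 0.2142]
orientation: [0.0, 0.394, 0.919, 0.0]
wrist_force: [0.5, 0.5, 0.0]
finger_gap: 1.0
gripper_force: 0.0
```

play_rows --series '[-32, -14.3, 0, 0, 1, -32, -14.3, 0, 0, 1, -32, -14.3, 0, 0, 1, -32, -14.3, 0, 0, 1, -32, -14.3, 0, 0, 1, -32, -14.3, 0, 0, 1, -32, -14.3, 0, 0, 1, -32, -14.3, 0, 0, 1, 0, 0, 0, 0, 1, 0, 0, 0, 0, 1]'

```text
t: 3.3
tool_pos: [0.4883, -0.2052, 0.2136]
orientation: [0.0, 0.395, 0.918, -0.0]
wrist_force: [-0.6, 0.7, -0.3]
finger_gap: 0.998
gripper_force: 0.0
```

```bash
python3 - <<'E'
from m import *
s=r.state(); print(s["t"],s["tool_pos"],s["orientation"],s["joint_pos"])
for n in ["wrist","top"]:
    im,d=optics.read_camera(n)
    try: print(n,valve(n,im,d,(.4888,-.207)))
    except Exception as e: print(n,e)
    if n=="wrist": cv2.imwrite("pics/w1.png",im)
E
```

```text
3.3 [ 0.48832836 -0.20518255  0.21364878] [ 2.35074227e-05  3.95433398e-01  9.18494653e-01 -6.55922473e-06] [-5.10528680e-01  3.60330699e-01  1.57994799e+00 -8.75859389e-06
  1.20126584e+00 -1.26824252e+00]
wrist {'boss': ((483.2698974609375, -198.5449676513672), 59.12510681152344), 'flange': ((486.91046142578125, -207.18875122070312), (63.62934875488281, 63.75750732421875), 44.53761672973633), 'cap': array([ 0.4639, -0.1844,  0.0407]), 'z': (np.float64(0.3295), np.float64(0.0125))}
top {'boss': ((488.7636413574219, -206.9020233154297), 59.964237213134766), 'flange': ((506.19049072265625, -188.30723571777344), (23.27035140991211, 66.61123657226562), 57.86106491088867), 'cap': array([ 0.4677, -0.1788,  0.039 ]), 'z': (np.float64(0.6033), np.float64(0.0118))}
```

View pics/w1.png

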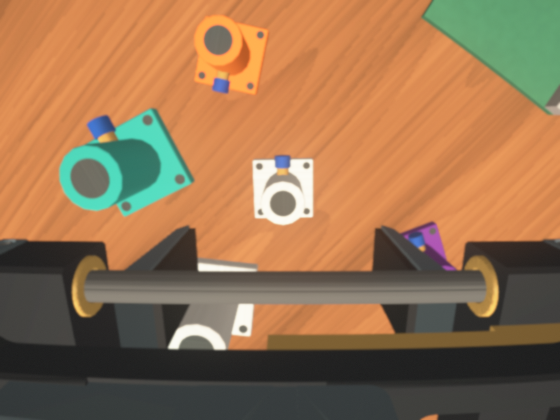

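The wrist picture shows the small white body at (283,190), square to the tool with its cap upward along tool +x, as planned. I'll descend to TCP z = 0.046, above the cap, and grip.

play_rows --series '[-1, -1.4, 24, 0, 1, 0, 0, 24, 0, 1, 0, 0, 24, 0, 1, 0, 0, 24, 0, 1, 0, 0, 24, 0, 1, 0, 0, 24, 0, 1, 0, 0, 24, 0, 1, 0, 0, 0, 0, 1, 0, 0, 0, 0, 0.3, 0, 0, 0, 0, 0.2]' --force 25

```text
t: 4.23
tool_pos: [0.4882, -0.205, 0.0472]
orientation: [0.0, 0.394, 0.919, -0.0]
wrist_force: [0.2, 0.5, 0.3]
finger_gap: 0.887
gripper_force: 0.0
```

play_rows --series '[0, 0, 0, 0, 0.1, 0, 0, 0, 0, 0.1, 0, 0, 0, 0, 0.1, 0, 0, 0, 0, 0.1, 0, 0, 0, 0, 0.1, 0, 0, 0, 0, 0.1]'

```text
t: 4.73
tool_pos: [0.4877, -0.2055, 0.0461]
orientation: [0.0, 0.394, 0.919, -0.0]
wrist_force: [-2.0, -1.4, 1.5]
finger_gap: 0.444
gripper_force: 1.5
```

play_rows --series '[0, 0, 0, 0, 0.1, 0, 0, 0, 0, 0.1, 0, 0, 0, 0, 0.1, 0, 0, -10, 0, 0.1, 0, 0, -20, 0, 0.1, 0, 0, -20, 0, 0.1, 0, 0, -10, 0, 0.1, 0, 0, 0, 0, 0.1]'

```text
t: 5.4
tool_pos: [0.4888, -0.2058, 0.108]
orientation: [0.002, 0.394, 0.919, -0.0]
wrist_force: [1.3, -0.6, -4.1]
finger_gap: 0.432
gripper_force: 25.0
```

play_rows --series '[10, 14.5, 0, 0, 0.1, 18, 26, 0, 0, 0.1, 18, 26, 0, 0, 0.1, 18, 26, 0, 0, 0.1, 18, 26, 0, 0, 0.1, 18, 26, 0, 0, 0.1, 18, 26, 0, 0, 0.1, 18, 26, 0, 0, 0.1, 18, 26, 0, 0, 0.1, 18, 26, 0, 0, 0.1]'

```text
t: 6.23
tool_pos: [0.5489, 0.0922, 0.1049]
orientation: [-0.001, 0.394, 0.919, -0.0]
wrist_force: [0.4, -1.3, -2.7]
finger_gap: 0.431
gripper_force: 25.0
```

play_rows --series '[18, 26, 0, 0, 0.1, 18, 26, 0, 0, 0.1, 8, 12, 0, 0, 0.1, 0, 0, 0, 0.06, 0.1, 0, 0, 0, 0.11, 0.1, 0, 0, 0, 0.11, 0.1, 0, 0, 0, 0.11, 0.1, 0, 0, 0, 0.11, 0.1, 0, 0, 0, 0.11, 0.1, 0, 0, 0, 0.11, 0.1]'

```text
t: 7.07
tool_pos: [0.5649, 0.1662, 0.1049]
orientation: [-0.0, 0.695, 0.719, -0.001]
wrist_force: [-0.3, -0.2, -3.3]
finger_gap: 0.431
gripper_force: 25.0
```

play_rows --series '[0, 0, 0, 0.11, 0.1, 0, 0, 0, 0.11, 0.1, 0, 0, 0, 0.11, 0.1, 0, 0, 0, 0.11, 0.1, 0, 0, 0, 0.11, 0.1, 0, 0, 0, 0.11, 0.1, 0, 0, 0, 0.11, 0.1, 0, 0, 0, 0.11, 0.1, 0, 0, 0, 0.11, 0.1, 0, 0, 0, 0.11, 0.1]'

```text
t: 7.9
tool_pos: [0.5649, 0.1662, 0.1049]
orientation: [-0.0, 0.968, 0.25, -0.001]
wrist_force: [0.2, -0.3, -3.4]
finger_gap: 0.436
gripper_force: 25.0
```

play_rows --series '[0, 0, 0, 0.11, 0.1, 0, 0, 0, 0.11, 0.1, 0, 0, 0, 0.08, 0.1, 0, 0, 0, 0, 0.1, 0, 0, 0, 0, 0.1]'

```text
t: 8.32
tool_pos: [0.565, 0.1662, 0.1052]
orientation: [0.0, 0.994, 0.106, -0.001]
wrist_force: [-0.0, 1.1, -3.3]
finger_gap: 0.435
gripper_force: 25.0
```

```bash
python3 - <<'E'
from m import *
s=r.state(); q=s["orientation"]; print(s["t"],s["tool_pos"],q,"xang",np.degrees(2*np.arctan2(q[2],q[1])))
ims=[]
for n in ["wrist","top","side"]:
    im,d=optics.read_camera(n); ims.append(im); C=cloud(n,d); p=s["tool_pos"]
    hsv=cv2.cvtColor(im,cv2.COLOR_BGR2HSV); near=(d>0)&(np.hypot(C[...,0]-p[0],C[...,1]-p[1])<.06)
    bl=near&(hsv[...,0]>100)&(hsv[...,0]<130)&(hsv[...,1]>120)
    g=near&(hsv[...,1]<70)
    fl=g&(C[...,2]>.060)&(C[...,2]<.085); 
    if n=="wrist":
        red=((hsv[...,0]<6)|(hsv[...,0]>174))&(hsv[...,1]>180)&(abs(C[...,2]-.032)<.006); print("red",C[red].mean(0).round(4))
    print(n,bl.sum(),C[bl].mean(0).round(4) if bl.any() else 0,fl.sum(),cv2.minAreaRect(np.float32(C[fl][:,:2]*1000)) if fl.sum()>5 else 0,np.median(C[fl][:,2]))
cv2.imwrite("pics/w2.png",np.hstack([cv2.resize(ims[0],(400,300)),cv2.resize(ims[2][200:350,180:380],(400,300))]))
E
```

```text
8.3167 [0.56504467 0.16623598 0.10520997] [ 5.49235152e-05  9.94316921e-01  1.06459238e-01 -5.36322845e-04] xang 12.222493785398454
red [nan nan nan]
wrist 397 [0.5936 0.1714 0.0998] 3305 ((572.4340209960938, 168.4167938232422), (42.085296630859375, 64.03136444091797), 13.050056457519531) 0.0718426546437834
top 1 [0.5953 0.1773 0.1001] 458 ((561.9033203125, 166.6061553955078), (63.16592788696289, 64.36717987060547), 13.018258094787598) 0.07179512371566099
side 0 0 666 ((561.2388916015625, 166.8621826171875), (65.17182922363281, 64.71095275878906), 13.601768493652344) 0.0723864468417702<stdin>:11: RuntimeWarning: Mean of empty slice.
  ret = um.true_divide(
```

View pics/w2.png

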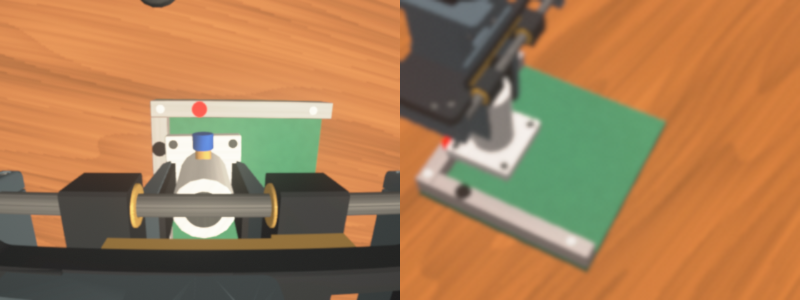

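The wrist view shows the cap facing the red mark and the flange just inside the fences. It is about 11.6 mm short in x and 4.5 mm short in y, and turned 1° too far. I'll correct the turn and lower it.

play_rows --series '[0, 0, 12, 0.02, 0.1, 0, 0, 16, 0, 0.1, 0, 0, 10, 0, 0.1, 0, 0, 6, 0, 0.1, 0, 0, 2, 0, 0.1, 0, 0, 2, 0, 0.1, 0, 0, 0, 0, 0.1, 0, 0, 0, 0, 0.1]'

```text
t: 9.13
tool_pos: [0.5658, 0.1666, 0.0584]
orientation: [-0.0, 0.995, 0.095, 0.0]
wrist_force: [0.2, -1.1, -3.2]
finger_gap: 0.437
gripper_force: 25.0
```

play_rows --series '[0, 0, 1, 0, 0.1, 0, 0, 1, 0, 0.1, 0, 0, 0, 0, 0.1]'

```text
t: 9.38
tool_pos: [0.5656, 0.1666, 0.0561]
orientation: [-0.0, 0.995, 0.095, 0.0]
wrist_force: [-0.0, -0.1, -2.8]
finger_gap: 0.433
gripper_force: 25.0
```

play_rows --series '[0, 0, 0.7, 0, 0.1, 0, 0, 0, 0, 0.1]'

```text
t: 9.55
tool_pos: [0.5657, 0.1667, 0.0559]
orientation: [-0.0, 0.995, 0.095, 0.0]
wrist_force: [-2.1, 1.6, 7.2]
finger_gap: 0.432
gripper_force: 25.0
```

On the plate. Sliding toward the corner in small steps.

play_rows --series '[2, -1, 0, 0, 0.1, 2, -1, 0, 0, 0.1, 2, -1, 0, 0, 0.1, 2, -0.5, 0, 0, 0.1, 1, 0, 0, 0, 0.1, 0, 0, 0, 0, 0.1]' --force 15

```text
t: 10.05
tool_pos: [0.573, 0.1704, 0.0561]
orientation: [0.001, 0.995, 0.095, -0.001]
wrist_force: [-8.1, -12.2, 16.4]
finger_gap: 0.436
gripper_force: 15.0
```

play_rows --series '[1, -0.5, 0, 0, 0.1, 1, -0.5, 0, 0, 0.1, 0, 0, 0, 0, 0.1]'

```text
t: 10.3
tool_pos: [0.5747, 0.1717, 0.0561]
orientation: [0.001, 0.995, 0.095, -0.001]
wrist_force: [-8.4, -12.6, 18.0]
finger_gap: 0.439
gripper_force: 15.0
```

play_rows --series '[0.7, -0.5, 0, 0, 0.1, 0, 0, 0, 0, 0.1]'

```text
t: 10.47
tool_pos: [0.5753, 0.1723, 0.0561]
orientation: [0.001, 0.995, 0.095, -0.001]
wrist_force: [-8.3, -14.2, 18.0]
finger_gap: 0.438
gripper_force: 15.0
```

```bash
cat > chk.py <<'E'
from m import *
import sys
def chk(c=(.572,.1735)):
    s=r.state(); q=s["orientation"]; print(s["t"],s["tool_pos"].round(4),"xang",np.degrees(2*np.arctan2(q[2],q[1])).round(2))
    a=np.radians(12); R=np.array([[np.cos(a),np.sin(a)],[-np.sin(a),np.cos(a)]]); ims={}
    for n in ["wrist","top","side"]:
        im,d=optics.read_camera(n); ims[n]=im; C=cloud(n,d); hsv=cv2.cvtColor(im,cv2.COLOR_BGR2HSV)
        F=(C[...,:2]-np.array([.5393,.1238]))@R.T*1000   # fixture coords mm
        ok=(d>0)&(np.abs(F-42)<60).all(-1)
        fl=ok&(hsv[...,1]<60)&(np.abs(C[...,2]-.022)<.004)&(hsv[...,2]>110)&(np.abs(F-37)<42).all(-1)
        pts=np.float32(F[fl]); b=cv2.minAreaRect(pts) if len(pts)>5 else 0
        bl=ok&(hsv[...,0]>100)&(hsv[...,0]<130)&(hsv[...,1]>120)&(C[...,2]<.07)
        red=ok&((hsv[...,0]<6)|(hsv[...,0]>174))&(hsv[...,1]>180)&(C[...,2]>.024)
        fen=ok&(np.abs(C[...,2]-.030)<.003)&(hsv[...,1]<60)
        xf=np.percentile(F[fen&(F[...,1]<60)&(F[...,0]>60)][:,0],[3,97]) if (fen&(F[...,1]<60)&(F[...,0]>60)).any() else 0
        yf=np.percentile(F[fen&(F[...,0]<60)&(F[...,1]>60)][:,1],[3,97]) if (fen&(F[...,0]<60)&(F[...,1]>60)).any() else 0
        print(n,"flange",b,"pct",np.percentile(pts,[1,99],axis=0).round(1).tolist() if len(pts) else 0,"cap",F[bl].mean(0).round(1) if bl.any() else 0,"red",F[red].mean(0).round(1) if red.any() else 0,"fences",xf,yf)
    return ims
E
python3 - <<'E'
from chk import *
i=chk(); cv2.imwrite("pics/c1.png",np.hstack([cv2.resize(i["wrist"][100:310,140:420],(400,300)),cv2.resize(i["side"][220:350,180:320],(400,371))[:300]]))
E
```

```text
10.4667 [0.5753 0.1723 0.0561] xang 10.95
wrist flange ((47.542999267578125, 41.56230163574219), (66.8509292602539, 41.49602127075195), 84.76335144042969) pct [[32.9, 8.1], [66.2, 72.8]] cap [68.7 37. ] red 0 fences [73.17887915 88.52091406] [73.16772684 87.38867097]
top flange ((27.410236358642578, 41.58351135253906), (55.398399353027344, 72.46934509277344), 5.903582572937012) pct [[-1.0, 8.4], [58.0, 74.6]] cap 0 red [85.8 46.2] fences [74.38026294 87.53822743] [63.95903107 88.52004206]
side flange ((37.600624084472656, 39.211116790771484), (61.95886993408203, 72.76807403564453), 89.42230224609375) pct [[1.0, 8.7], [65.1, 70.0]] cap 0 red 0 fences 0 [61.75335512 89.72277451]
```

View pics/c1.png

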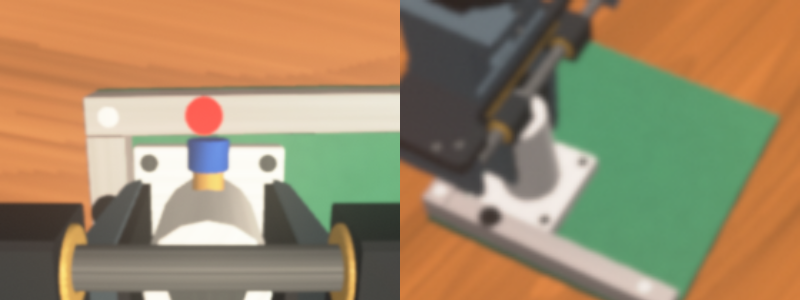

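The wrist view shows the cap below the red mark and the flange about 8 mm short of the x fence but nearly touching the y fence. The tool slipped about 11 mm forward on the boss because of too much down-force and too light a grip. I'll open, re-centre, regrip harder and push again.

play_rows --series '[0, 0, -1, 0, 0.1, 0, 0, -1, 0, 0.65, 0, 0, 0, 0, 0.65, 0, 0, 0, 0, 0.65, -6, 0, 0, 0, 0.65, -5, 0, 0, 0, 0.65, 0, 0, 0, 0, 0.1, 0, 0, 0, 0, 0.1, 0, 0, 0, 0, 0.1, 0, 0, 0, 0, 0.1]' --force 45

```text
t: 11.45
tool_pos: [0.5654, 0.1712, 0.0573]
orientation: [0.0, 0.995, 0.095, 0.0]
wrist_force: [0.5, -3.9, 2.3]
finger_gap: 0.432
gripper_force: 45.0
```

play_rows --series '[0, 0, 0, 0, 0.1, 0, 0, 0, 0, 0.1, 0, 0, 0, 0, 0.1]'

```text
t: 11.7
tool_pos: [0.5655, 0.1713, 0.0573]
orientation: [0.0, 0.995, 0.095, 0.0]
wrist_force: [1.4, -6.0, 1.7]
finger_gap: 0.432
gripper_force: 45.0
```

```bash
python3 - <<'E'
from chk import *
i=chk()
E
```

```text
11.7 [0.5655 0.1713 0.0573] xang 10.94
wrist flange ((48.61737060546875, 40.84876251220703), (64.5416030883789, 45.92452621459961), 89.58039093017578) pct [[30.9, 9.2], [66.3, 72.9]] cap [66.4 38.2] red 0 fences [73.26209506 88.50092475] [72.91184305 87.45768119]
top flange ((31.546222686767578, 42.35850524902344), (63.12322235107422, 72.22785949707031), 7.2397966384887695) pct [[3.5, 9.7], [65.1, 74.3]] cap [69.7 43.6] red [82.5 48. ] fences [73.2277938  87.44424324] [73.96650932 88.65811801]
side flange ((38.24809646606445, 39.66817092895508), (60.43405532836914, 73.40055847167969), 89.00016784667969) pct [[1.6, 10.5], [51.7, 69.4]] cap 0 red 0 fences 0 [73.65860846 89.61098253]
```

play_rows --series '[1.5, 0, 0, 0, 0.1, 1.5, 0, 0, 0, 0.1, 1.5, 0, 0, 0, 0.1, 1, 0, 0, 0, 0.1, 0, 0, 0, 0, 0.1]'

```text
t: 12.27
tool_pos: [0.5681, 0.1717, 0.0575]
orientation: [0.001, 0.995, 0.095, -0.002]
wrist_force: [-14.8, -9.7, 23.1]
finger_gap: 0.426
gripper_force: 45.0
```

play_rows --series '[1, 0, 0, 0, 0.1, 0.5, 0, 0, 0, 0.1, 0, 0, 0, 0, 0.1]'

```text
t: 12.52
tool_pos: [0.5688, 0.1718, 0.0576]
orientation: [0.001, 0.995, 0.095, -0.003]
wrist_force: [-19.5, -10.2, 27.0]
finger_gap: 0.431
gripper_force: 45.0
```

play_rows --series '[0.7, 0, 0, 0, 0.1, 0, 0, 0, 0, 0.1]'

```text
t: 12.68
tool_pos: [0.569, 0.1719, 0.0576]
orientation: [0.001, 0.995, 0.095, -0.003]
wrist_force: [-22.1, -12.0, 31.3]
finger_gap: 0.432
gripper_force: 45.0
```

Pushing high makes the flange dig in, since the up-force grows with the push. I'll unload, release, and push low on the boss with shut fingers instead.

play_rows --series '[-1.5, 0.5, -1, 0, 0.1, 0, 0, 0, 0, 0.1, 0, 0, 0, 0, 0.75, 0, 0, 0, 0, 0.75, 0, 0, 0, 0, 0.75, 0, 0, 0, 0, 0.75, 0, 0, -15, 0, 0.75, 0, 0, -25, 0, 0.75, 0, 0, -25, 0, 0, 0, 0, 0, 0, 0]' --force 20

```text
t: 13.52
tool_pos: [0.5737, 0.1728, 0.1275]
orientation: [-0.0, 0.995, 0.095, 0.003]
wrist_force: [1.0, -0.1, 1.5]
finger_gap: 0.636
gripper_force: 0.0
```

```bash
python3 - <<'E'
from chk import *
i=chk(); cv2.imwrite("pics/c2.png",np.hstack([cv2.resize(i["wrist"][100:310,140:420],(400,300)),cv2.resize(i["top"][150:255,150:290],(400,300))]))
E
```

```text
13.5167 [0.5737 0.1728 0.1275] xang 10.94
wrist flange ((33.357887268066406, 40.869808197021484), (64.47775268554688, 75.55467987060547), 89.89078521728516) pct [[6.3, 9.0], [69.0, 73.0]] cap [69.6 38.4] red 0 fences [72.22436024 87.29790167] [73.2305473  86.95796732]
top flange ((35.3123893737793, 41.91252899169922), (78.88262939453125, 65.38029479980469), 0.33462274074554443) pct [[5.1, 9.6], [62.2, 74.2]] cap 0 red 0 fences 0 [74.21728603 88.16851121]
side flange ((40.19210433959961, 39.6686897277832), (60.18044662475586, 68.98158264160156), 89.34698486328125) pct [[6.2, 10.8], [74.2, 69.4]] cap [70.1 43.8] red [84.  43.7] fences [73.19828931 87.82002511] [73.27762054 89.80709438]
```

View pics/c2.png

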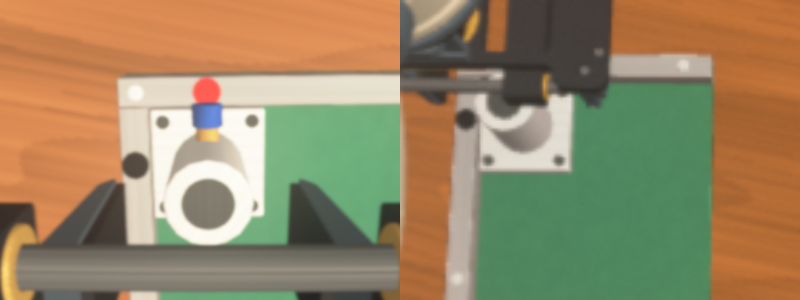

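The views show the flange flush on the y fence, with the cap at crop (207,115) just short of the red mark and an x gap of about 4–5 mm. I'll shut the fingers, go behind the flange and push the flange edge itself, low down, so that it cannot tip.

play_rows --series '[-20, -1, 0, -0.018, 0, -22, 0, 0, 0, 0, -20, 0, 0, 0, 0, 0, 0, 25, 0, 0, 0, 0, 25, 0, 0, 0, 0, 25, 0, 0, 0, 0, 20, 0, 0, 0, 0, 10, 0, 0, 0, 0, 4, 0, 0, 0, 0, 0, 0, 0]'

```text
t: 14.5
tool_pos: [0.5098, 0.1606, 0.0134]
orientation: [0.0, 0.995, 0.104, -0.001]
wrist_force: [0.4, -0.2, 0.7]
finger_gap: 0.006
gripper_force: 0.0
```

play_rows --series '[0, 0, -3.5, 0, 0, 3, 0, 0, 0, 0, 3, 0, 0, 0, 0, 2, 0, 0, 0, 0, 2, 0, 0, 0, 0, 0, 0, 0, 0, 0]'

```text
t: 15.0
tool_pos: [0.5204, 0.1629, 0.018]
orientation: [0.0, 0.995, 0.104, 0.0]
wrist_force: [-0.2, -0.3, -0.6]
finger_gap: 0.005
gripper_force: 0.0
```

play_rows --series '[1, 0, 0, 0, 0, 1, 0, 0, 0, 0, 1, 0, 0, 0, 0, 0, 0, 0, 0, 0]'

```text
t: 15.33
tool_pos: [0.5223, 0.1633, 0.0176]
orientation: [0.0, 0.995, 0.104, -0.001]
wrist_force: [-4.5, -1.1, 3.5]
finger_gap: 0.006
gripper_force: 2.6
```

play_rows --series '[0.7, 0, 0, 0, 0, 0.7, 0, 0, 0, 0, 0, 0, 0, 0, 0]'

```text
t: 15.58
tool_pos: [0.5228, 0.1634, 0.0175]
orientation: [0.0, 0.995, 0.104, -0.002]
wrist_force: [-8.5, -2.1, 6.9]
finger_gap: 0.007
gripper_force: 4.5
```

play_rows --series '[1, 0, 0, 0, 0, 1, 0, 0, 0, 0, 0, 0, 0, 0, 0]'

```text
t: 15.83
tool_pos: [0.5229, 0.1635, 0.0174]
orientation: [0.0, 0.995, 0.104, -0.003]
wrist_force: [-16.8, -4.4, 14.9]
finger_gap: 0.006
gripper_force: 8.7
```

```bash
python3 - <<'E'
from chk import *
i=chk()
E
```

```text
15.8333 [0.5229 0.1635 0.0174] xang 11.97
wrist flange ((37.30327224731445, 35.268558502197266), (71.56832885742188, 76.15174865722656), 0.18383446335792542) pct [[9.7, 8.8], [72.7, 73.0]] cap [72.7 39.2] red [84.2 40.6] fences [72.93454143 87.75475507] [72.79386001 87.47277628]
top flange ((42.34245681762695, 20.36254119873047), (22.188522338867188, 64.53855895996094), 89.7477798461914) pct [[10.2, 9.4], [74.0, 31.4]] cap 0 red 0 fences [74.3025383  87.54105379] 0
side flange 0 pct [[72.6, 36.6], [73.8, 42.0]] cap [72.6 43.9] red [83.3 44.9] fences [72.8657217 88.4280687] [72.71117051 74.32881593]
```

The tool has stalled while the force rises, and the flange now spans x 9.7–72.7 against the fence at 72.9. I'll retract and check.

play_rows --series '[-3, 0, 0, 0, 0, -10, 0, 0, 0, 0, -15, 0, -2, 0, 0, -15, 0, -10, 0, 0, -10, 0, -30, 0, 0, -10, 0, -35, 0, 0, -20, 0, -35, 0, 0, -25, 0, -20, 0, 0, 0, 0, 0, 0, 0]'

```text
t: 16.73
tool_pos: [0.4186, 0.1414, 0.153]
orientation: [-0.0, 0.995, 0.104, 0.001]
wrist_force: [1.3, 0.3, 1.4]
finger_gap: 0.003
gripper_force: 0.0
```

```bash
python3 - <<'E'
from chk import *
i=chk(); cv2.imwrite("pics/c3.png",np.hstack([cv2.resize(i["wrist"],(400,300)),cv2.resize(i["top"][150:255,150:290],(400,300))]))
E
```

```text
16.7333 [0.4186 0.1414 0.153 ] xang 11.98
wrist flange ((22.94556999206543, 40.67686080932617), (55.21394348144531, 64.49763488769531), 0.19853487610816956) pct [[10.0, 9.2], [49.6, 72.8]] cap 0 red 0 fences 0 [73.0370714  87.66156777]
top flange ((35.520301818847656, 41.94282531738281), (65.57288360595703, 80.67375183105469), 88.97457122802734) pct [[6.0, 9.7], [74.3, 74.4]] cap [74.2 38.1] red [87.5 41.5] fences [74.14466615 87.67619102] [74.02582893 87.8425746 ]
side flange ((41.02246856689453, 39.507781982421875), (68.25076293945312, 60.15556335449219), 0.5463815331459045) pct [[8.5, 10.9], [73.9, 69.2]] cap [72.9 43.7] red [82.8 45.5] fences [73.26172309 87.44543468] [73.4085683  89.66316619]
```

View pics/c3.png

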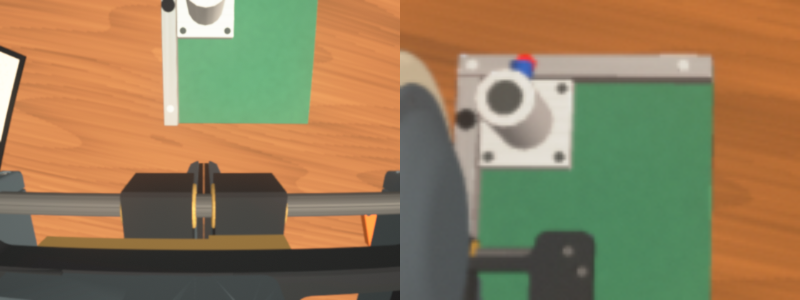

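The top view shows the flange flush against both fences, with y 9.7–74.4 against the fence at 74.0 and x up to the fence at 74.1. The cap's end is at the red mark at crop (525,62), and the arm is clear of everything. Handing in.

```bash
python3 -c "
from bench import r
print(r.hand_in())"
```

```text
the job is handed in; nothing more can be done
None
```

The job is handed in, but no verdict came back: by my last camera check the valve body stands on the green plate, flush against both fences to about 0.5 mm, with its blue cap pointing at the red mark, the gripper clear and the other parts left alone.

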